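Put the sawn offcuts away in their fitted trays

TASK

Tidy up the four sawn, square-edged pieces of wood: lay each one in the shallow tray that is cut to its size and shape, flat on the tray's floor, lengthwise and the same way up as it lies now. Either end may point forward. Leave the two turned wooden rings lying where they are.

Things in the scene. Friction and masses are not known exactly. Their poses are not given: they have to be found in the camera images.
- small_brick: Short reddish-brown sawn hardwood block, the shortest of the four, 40 mm wide x 55 mm long x 20 mm high, loose, lying on the bench. Origin: centre of its underside; x across its width, y along its length, z up.
- large_brick: Brown sawn hardwood block, the thickest of the four, 42 mm wide x 74 mm long x 28 mm high, loose, lying on the bench. Origin: centre of its underside; x across its width, y along its length, z up.
- thin_stick: Thin pale square sawn stick, 20 mm wide x 90 mm long x 20 mm high, loose, lying on the bench. Origin: centre of its underside; x across its width, y along its length, z up.
- long_strip: Plain orange-brown sawn strip, the longest of the four, 30 mm wide x 120 mm long x 24 mm high, loose, lying on the bench. Origin: centre of its underside; x across its width, y along its length, z up.
- tray_square: Shallow fixed tray with a dark wooden rim and grey lined floor; recess 60 wide x 75 long, cut for the small brick with 10 mm to spare on every side. Rim 8 thick, its top 9 above the bench; the recess floor is 3 above the bench, so the recess is 6 deep. Origin: centre of its underside (3 below the recess floor, under its centre); x across the recess, y along it, z up. The shortest, nearly square tray. Sizes in mm.
- tray_oblong: Shallow fixed tray with a dark wooden rim and grey lined floor; recess 62 wide x 94 long, cut for the large brick with 10 mm to spare on every side. Rim 8 thick, its top 9 above the bench; the recess floor is 3 above the bench, so the recess is 6 deep. Origin: centre of its underside (3 below the recess floor, under its centre); x across the recess, y along it, z up. The broad oblong tray. Sizes in mm.
- tray_narrow: Shallow fixed tray with a dark wooden rim and grey lined floor; recess 40 wide x 110 long, cut for the thin stick with 10 mm to spare on every side. Rim 8 thick, its top 9 above the bench; the recess floor is 3 above the bench, so the recess is 6 deep. Origin: centre of its underside (3 below the recess floor, under its centre); x across the recess, y along it, z up. The narrowest tray. Sizes in mm.
- tray_long: Shallow fixed tray with a dark wooden rim and grey lined floor; recess 50 wide x 140 long, cut for the long strip with 10 mm to spare on every side. Rim 8 thick, its top 9 above the bench; the recess floor is 3 above the bench, so the recess is 6 deep. Origin: centre of its underside (3 below the recess floor, under its centre); x across the recess, y along it, z up. The longest tray. Sizes in mm.
- small_ring: Reddish-brown turned wooden ring, 57 mm across and 15 mm high, lying loose among the pieces; to be left alone. Origin: centre of its underside; z up.
- large_ring: Pale turned wooden ring, 67 mm across and 15 mm high, lying loose among the pieces; to be left alone. Origin: centre of its underside; z up.
Things that resemble listed ones, but are neither listed nor needed, are in the scene too. What is meant by the thin_stick is not green or red, and is the larger of those in its own colour.

How it is judged:
By the outcome, as a careful person would: the job done as asked, in the order asked, and still so for the second after the job is handed in, with the robot touching nothing.
It also fails if it takes over 102 s, if anything falls off the work surface, if the arm or the gripper's body presses on something with over 40 N, if the wrist force passes 120 N, or if a joint passes its speed limit or range.

ROBOT

A 6-joint arm with a two-finger parallel gripper is mounted at the origin on a cart in front of the work surface, level with it; the furniture and walls round the work are solid. World frame = base frame: x ahead of the robot, y to its left, z up, the work surface at z = 0. Lengths are in m, angles in rad, forces in N, time in s.
With the tool pointing down it reaches from about 0.375 to 0.75 m from the base axis. Payload 9 kg.
Tool frame: the origin (TCP) lies midway between the tips of the shut fingers; the grasp point (between the pads) lies 19 mm behind it; z points along the fingers, y is the line along which they close (so a half turn about z gives the same grasp; the last joint's range is limited). The gripper opens to 85 mm and grips with 20 to 120 N. Pads are 22 mm wide; open, the fingers measure 114 mm over their backs; the gripper's body (76 mm by 85 mm) begins 54 mm behind the grasp point. The pads swing forward as they close: fully open they stand 13 mm farther back than shut.
Start: joints at [1.113, 0.104, 0.097, 1.564, 0, 1.353], TCP at [0.143, 0.583, 0.231] pointing down, gripper open.
Joint ranges: [-2.99, 2.99], [-0.84, 1.86], [-1.1, 1.16], [-1.84, 2.11], [-1.51, 1.56], [-3.14, 3.14]. Speed limits (rad/s): [2.22, 2.22, 2.57, 3.14, 3.14, 3.14].

INTERFACE

Orientations are given as a unit quaternion [w, x, y, z].
In Python, from bench import robot gives the robot as it stands.
- The arm moves only by the shell command python3 -m inch 'ROWS' [FORCE]. ROWS is JSON, a list of rows, each a list of 7 numbers: the shift along the tool's x, y, z in m, then the turn, a rotation vector about the tool's x, y, z in degrees, then the opening, from 0 (shut) to 1 (fully open). In form: [[x, y, z, ax, ay, az, jaw], ...]. A call has 1 to 8 rows; each row is the pose to reach, as a shift and turn from the pose commanded when the call began, along the tool's axes at that moment; what a row does not reach only later rows make up. A row lasts 1/12 s, in which the tool goes at most 41.7 mm and 7.16 degrees, less where a joint would pass 70% of its speed; a pose out of reach is approached as far as the arm can. A call with a gripper value outside its range is refused whole. The fingers move at their own pace and stop on an object; FORCE is the grip in N (left out, the last holds). Time passes only in rows, so rows that repeat a pose let the fingers close. It gives the time, the measured TCP pose, the force and the opening at its end, in the units of the state.
- robot.read_state(): the state, without advancing time (a new reading comes with each control period).
- robot.capture(name): name is "scene" or "top" or "wrist"; returns (picture, depth): 384x512x3 uint8, blue, green, red; 384x512 float32, m along the optical axis (not along the pixel's ray), 0 where there is no reading.
- robot.get_calibration(name): a dict with "intrinsics" (3x3 intrinsics, pixels), "view" (4x4, takes a point from world to camera coordinates); the wrist camera has in their place "mount" (4x4, takes a point from camera to tool coordinates, whose origin is the TCP and whose axes are the flange's). Camera axes: x right, y down, z forward; pixel columns grow to the right and rows downward; lengths in m; the calibration is good to about 2 mm. The wrist camera is an equidistant fisheye: a pixel r from the principal point sees the ray r / f radians off the axis. A picture is of the moment at which its call begins: read the wrist's pose just before it. get_calibration takes no time and is no camera call.
- robot.hand_in(): hands the job in, once; it reports no verdict.
The state is a dict: "clock": time; "q": joint angles; "qd": joint speeds; "tau": joint torques, N m; "tool_pos": TCP position; "orientation": TCP orientation; "force": force on the tool from outside, world axes, zero at the start; "ft_torque": the same for the moment, N m; "grip_width": finger opening in m.
Only numpy, scipy, OpenCV 4.12 (cv2) and the standard library are available. Lean on these libraries where they do the work, as an engineer would, in place of code of your own. Each camera call takes 0.05 s, during which the arm holds its last target. There are 200 camera calls.

## Working session

There is one attempt and no reset: what is moved stays moved. The work goes in short steps, Python scripts to look and compute and a shell command to move; the robot and the scene stay as the last step left them, time stands still between calls to the robot, and variables do not carry over. Pictures are saved under pics/ and viewed, on a budget of 14 in all, crops included, one or two more only if the job needs it, and the job is handed in when it is done.

```bash
ls; mkdir -p pics; python3 - <<'E'
from bench import robot
import cv2,numpy as np
np.set_printoptions(precision=4,suppress=True)
print(robot.read_state())
for n in("top","scene"):
    p,d=robot.capture(n); cv2.imwrite(f"pics/{n}0.png",p); np.save(f"pics/{n}0.npy",d); c=robot.get_calibration(n); print(n,c)
print(robot.get_calibration("wrist"))
cv2.imwrite("pics/top0b.png",cv2.resize(cv2.imread("pics/top0.png"),(800,600),interpolation=cv2.INTER_CUBIC))
E
```

```text
pics
{'clock': 0.0, 'q': array([ 1.1133,  0.1047,  0.0965,  1.5639, -0.    ,  1.3531]), 'qd': array([-0.0012,  0.0013, -0.0008,  0.0006, -0.0004, -0.0005]), 'tau': array([ -0.001 , -55.693 ,  50.3647,   0.017 ,  -0.0006,   0.    ]), 'tool_pos': array([0.1423, 0.5825, 0.2305]), 'orientation': array([-0.0002,  0.1196,  0.9928, -0.0006]), 'force': array([-0.2393,  0.2298,  1.0646]), 'ft_torque': array([0.0028, 0.0498, 0.0139]), 'grip_width': 0.08529862332641025}
top {'intrinsics': array([[455.3379,   0.    , 251.618 ],
       [  0.    , 455.3379, 190.6123],
       [  0.    ,   0.    ,   1.    ]]), 'view': array([[ 0.0149, -0.9996,  0.0227,  0.0132],
       [-0.9969, -0.0166, -0.0768,  0.4932],
       [ 0.0772, -0.0214, -0.9968,  1.3156],
       [ 0.    ,  0.    ,  0.    ,  1.    ]])}
scene {'intrinsics': array([[364.2171,   0.    , 256.7609],
       [  0.    , 364.2171, 189.1621],
       [  0.    ,   0.    ,   1.    ]]), 'view': array([[ 0.6342, -0.7732,  0.0015, -0.2621],
       [-0.5947, -0.489 , -0.6381,  0.3119],
       [ 0.4941,  0.4038, -0.7699,  0.8149],
       [ 0.    ,  0.    ,  0.    ,  1.    ]])}
{'intrinsics': array([[297.3186,   0.    , 258.5881],
       [  0.    , 297.3186, 187.9594],
       [  0.    ,   0.    ,   1.    ]]), 'mount': array([[-0.0012, -0.9524, -0.3049,  0.0793],
       [ 1.    , -0.0009, -0.001 , -0.0001],
       [ 0.0007, -0.3049,  0.9524, -0.1434],
       [ 0.    ,  0.    ,  0.    ,  1.    ]])}
```

View pics/top0b.png

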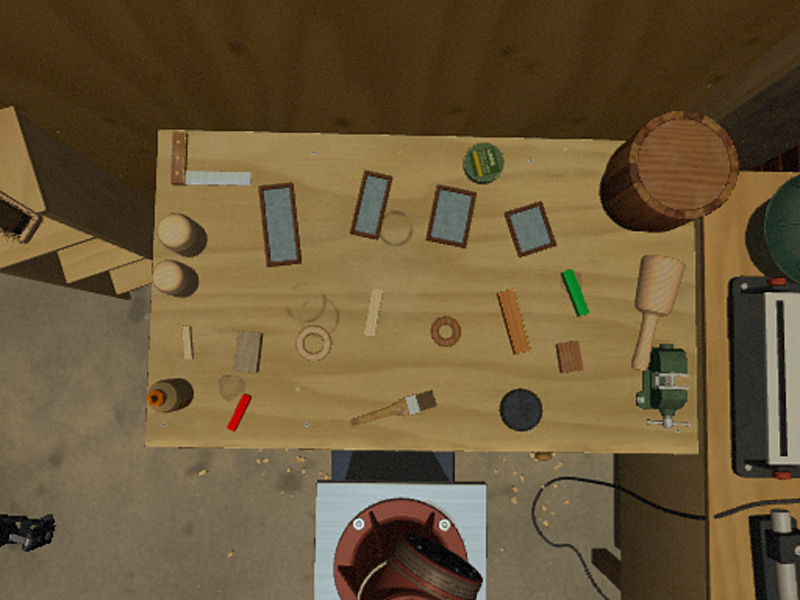

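View pics/scene0.png

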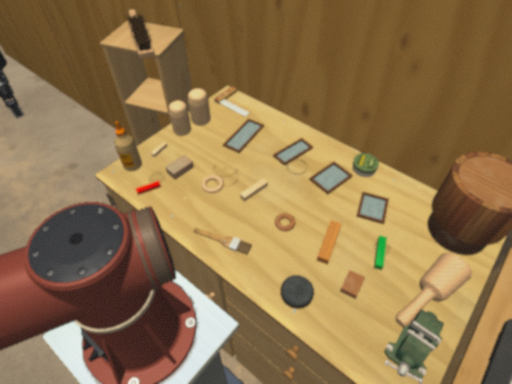

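The top view (800x600 pixels) shows:
- **small_brick:** reddish block at (569,357).
- **long_strip:** orange strip at (513,321).
- **large_brick:** grey-brown block at (248,352).
- **thin_stick candidates:** pale (373,312), smaller pale (187,342), green (575,292) and red (239,412). The larger pale one at (373,312) fits the description.
- **Trays:** long (280,224), narrow (371,205), oblong (451,216), square (530,229).
- **Rings:** (313,343) and (445,331).

Next I measure all of these.

```bash
cat > h.py <<'E'
import cv2,numpy as np
from bench import robot
from scipy.spatial.transform import Rotation as R
np.set_printoptions(precision=4,suppress=True)
def ray_top(uv,z,name="top"):
    c=robot.get_calibration(name);K,V=c["intrinsics"],c["view"]
    uv=np.atleast_2d(uv).astype(float)
    d=np.c_[(uv-K[:2,2])/K[0,0],np.ones(len(uv))]@V[:3,:3]; o=-V[:3,:3].T@V[:3,3]
    return o+d*((z-o[2])/d[:,2])[:,None]
def rect(P):
    """min-area rectangle of world points -> centre, short, long, yaw of long axis (deg)"""
    (cx,cy),(w,h),a=cv2.minAreaRect((P[:,:2]*1000).astype(np.float32))
    if w>h: w,h,a=h,w,a-90
    return np.array([cx,cy,w,h,(a+90)%180])
def tool():
    s=robot.read_state(); q=s["orientation"]; return s["tool_pos"],R.from_quat(np.r_[q[1:],q[0]]),s
def wrist():
    p,r,s=tool(); im,d=robot.capture("wrist"); return im,d,p,r
def ray_wrist(uv,z,p,r):
    c=robot.get_calibration("wrist");K,M=c["intrinsics"],c["mount"]
    uv=np.atleast_2d(uv).astype(float); e=(uv-K[:2,2])/K[0,0]; t=np.linalg.norm(e,axis=1)
    d=np.c_[e*(np.sin(t)/np.maximum(t,1e-9))[:,None],np.cos(t)]@M[:3,:3].T
    d=r.apply(d); o=p+r.apply(M[:3,3]); return o+d*((z-o[2])/d[:,2])[:,None]
def goal(x,y,z,yaw):
    """shift in tool axes + turn about tool z to put TCP at xyz, tool down, fingers closing along yaw deg (mod 180)"""
    p,r,s=tool(); sh=r.inv().apply(np.array([x,y,z])-p)
    yd=r.apply([0,1,0]); cur=np.degrees(np.arctan2(yd[1],yd[0])); a=-((yaw-cur+90)%180-90)
    print("pos",p,"closing yaw",round(cur,1),"shift",sh.round(4),"turn az",round(a,1),"q6",s["q"][5].round(2),"tilt z",r.apply([0,0,1]).round(3))
E
python3 - <<'E'
from h import *
im=cv2.imread("pics/top0.png"); d=np.load("pics/top0.npy")
seeds=dict(small_brick=(569,357,.020),large_brick=(248,352,.028),thin=(373,312,.02),strip=(513,321,.024),thin_small=(187,342,.02),
 t_long=(280,224,.003),t_narrow=(371,205,.003),t_obl=(451,216,.003),t_sq=(530,229,.003))
lab=cv2.cvtColor(im,cv2.COLOR_BGR2LAB).astype(int)
lab=cv2.GaussianBlur(lab.astype(np.float32),(3,3),0)
out=cv2.resize(im,(800,600))
for n,(u,v,z) in seeds.items():
    u,v=u*.64,v*.64; iu,iv=int(u),int(v)
    ref=np.median(lab[iv-2:iv+3,iu-2:iu+3].reshape(-1,3),0)
    m=(np.abs((lab-ref)*[.5,1,1]).max(2)<(9 if n[0:2]!="th" else 8)).astype(np.uint8)
    k,l=cv2.connectedComponents(m); mm=(l==l[iv,iu])
    ys,xs=np.nonzero(mm)
    P=ray_top(np.c_[xs,ys],z)
    print(n,rect(P).round(1),len(xs),"depth z",np.median(d[iv-2:iv+3,iu-2:iu+3]).round(3))
    c,_=cv2.findContours(mm.astype(np.uint8),cv2.RETR_EXTERNAL,cv2.CHAIN_APPROX_NONE)
    cv2.drawContours(out,[(x*1.5625).astype(int) for x in c],-1,(255,0,255),1)
cv2.imwrite("pics/seg.png",out[150:470,140:720].repeat(1,0))
E
```

```text
small_brick [ 387.7 -308.2   48.    59.8    9.8] 285 depth z 1.333
large_brick [388.7 289.9  49.9  80.1 179.5] 416 depth z 1.311
thin [490.8  42.4  72.5 140.8 135.9] 357 depth z 1.33
strip [ 453.8 -206.2   29.6  120.4   16.2] 402 depth z 1.33
thin_small [403.9 405.4  13.4  58.8   6.8] 93 depth z 1.326
t_long [631.3 239.9  47.2 135.1   7.7] 700 depth z 1.356
t_narrow [672.7  66.4  36.5 105.  168. ] 418 depth z 1.362
t_obl [654.3 -87.3  58.8  90.1 169.4] 575 depth z 1.366
t_sq [ 631.8 -239.    55.6   71.7   18.4] 432 depth z 1.365
```

View pics/seg.png

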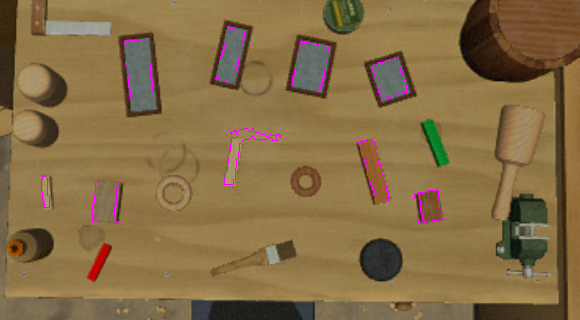

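```bash
python3 - <<'E'
from h import *
d=np.load("pics/top0.npy"); c=robot.get_calibration("top"); K,V=c["intrinsics"],c["view"]
v,u=np.mgrid[:384,:512]; P=np.stack([(u-K[0,2])/K[0,0]*d,(v-K[1,2])/K[0,0]*d,d],-1); W=(P-V[:3,3])@V[:3,:3]
for n,(a,b) in dict(bottle=(168,395),dome1=(180,230),dome2=(175,278),barrel=(670,170),mallet=(660,280),vise=(665,385),tin=(483,163),disc=(521,410)).items():
    a,b=int(a*.64),int(b*.64); w=W[b-12:b+13,a-12:a+13].reshape(-1,3); i=w[:,2].argsort()[-20]; print(n,w[i])
# heights of pieces: top rects from depth
for n,(a,b) in dict(thin=(373,312)).items():
    a,b=int(a*.64),int(b*.64); w=W[b-22:b+23,a-15:a+16]; m=w[...,2]>.010; print(n,rect(w[m]),m.sum())
goal(.389,.290,.16,89.5)
E
```

```text
bottle [0.3066 0.4149 0.1571]
dome1 [0.6    0.4031 0.1204]
dome2 [0.5159 0.4204 0.1144]
barrel [ 0.68   -0.4317  0.2112]
mallet [ 0.5408 -0.468   0.0786]
vise [ 0.3383 -0.4611  0.0813]
tin [ 0.7564 -0.1556  0.0363]
disc [ 0.2724 -0.2139  0.029 ]
thin [451.1654  59.7636  27.1896 121.1286 176.8003] 220
pos [0.1424 0.5826 0.2306] closing yaw 76.3 shift [-0.3091 -0.2255  0.0708] turn az -13.2 q6 1.35 tilt z [-0.001 -0.001 -1.   ]
```

```bash
M="python3 -m inch"; 
python3 -m inch '[[-0.155,-0.113,0,0,0,0,1],[-0.155,-0.113,0,0,0,0,1],[-0.155,-0.113,0,0,0,0,1],[-0.155,-0.113,0,0,0,0,1],[-0.155,-0.113,0,0,0,0,1]]'
python3 -m inch '[[-0.154,-0.112,0,0,0,0,1],[-0.154,-0.112,0,0,0,0,1],[-0.154,-0.112,0,0,0,0,1],[-0.154,-0.112,0,0,0,0,1],[-0.154,-0.112,0,0,0,0,1]]'
python3 -m inch '[[0,0,0.07,0,0,-13,1],[0,0,0.07,0,0,-13,1],[0,0,0.07,0,0,-13,1],[0,0,0.07,0,0,-13,1]]' 40
python3 - <<'E'
from h import *
im,d,p,r=wrist(); cv2.imwrite("pics/w1.png",im); np.savez("pics/w1.npz",p=p,q=r.as_quat(),d=d); goal(.389,.29,.1,89.5)
E
```

```text
clock: 0.52
tool_pos: [0.2678, 0.4337, 0.2309]
orientation: [0.0, 0.12, 0.993, -0.0]
force: [0.4, -0.0, 0.7]
grip_width: 0.0855
clock: 0.93
tool_pos: [0.391, 0.288, 0.231]
orientation: [0.0, 0.121, 0.993, -0.0]
force: [-0.4, 0.1, 0.5]
grip_width: 0.0856
clock: 1.27
tool_pos: [0.3881, 0.2904, 0.1604]
orientation: [-0.001, 0.008, 1.0, -0.001]
force: [-0.1, 0.1, 0.7]
grip_width: 0.0854
pos [0.389  0.291  0.1622] closing yaw 89.1 shift [ 0.     -0.001   0.0622] turn az -0.4 q6 0.39 tilt z [-0.  0. -1.]
```

View pics/w1.png

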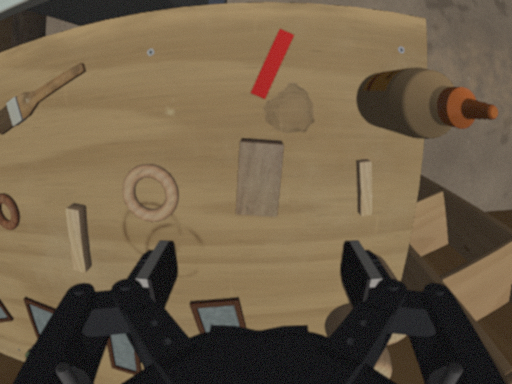

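The wrist view shows the brick at (260,177), seen lengthwise, with its dark near-side face along y=141. The large pale stick is at (78,238) and is clearly bigger than the pale one at (365,187), so my choice of stick holds.

```bash
cat >> h.py <<'E'
def seg(im,uv,tol):
    lab=cv2.GaussianBlur(cv2.cvtColor(im,cv2.COLOR_BGR2LAB).astype(np.float32),(3,3),0); u,v=uv
    ref=np.median(lab[v-3:v+4,u-3:u+4].reshape(-1,3),0)
    m=(np.abs((lab-ref)*[.5,1,1]).max(2)<tol).astype(np.uint8)
    m=cv2.morphologyEx(m,cv2.MORPH_OPEN,np.ones((3,3),np.uint8))
    k,l=cv2.connectedComponents(m,connectivity=4); ys,xs=np.nonzero(l==l[v,u]); return np.c_[xs,ys]
def meas(im,uv,z,p,r,tols=(6,8,10,13)):
    for t in tols:
        px=seg(im,uv,t)
        if len(px)>5: print(uv,"tol",t,rect(ray_wrist(px,z,p,r)).round(1),len(px))
E
python3 - <<'E'
from h import *
im=cv2.imread("pics/w1.png"); f=np.load("pics/w1.npz"); p,r=f["p"],R.from_quat(f["q"])
meas(im,(260,177),.028,p,r); meas(im,(80,240),.02,p,r); meas(im,(365,187),.02,p,r); meas(im,(222,318),.003,p,r)
E
```

```text
(260, 177) tol 6 [389.6 290.2  43.7  73.1 175.3] 3171
(260, 177) tol 8 [389.1 353.1 141.2 225.   94. ] 14530
(260, 177) tol 10 [422.  130.7 471.1 989.2 105.8] 118567
(260, 177) tol 13 [ 416.4  145.   474.3 1020.   105.9] 127058
(80, 240) tol 6 [ 547.6  254.9  815.6 1391.3   90.1] 99476
(80, 240) tol 8 [ 547.6  254.9  815.6 1391.3   90.1] 87581
(80, 240) tol 10 [439.4  68.4 484.  890.2 105.8] 108905
(80, 240) tol 13 [431.1  98.5 485.4 954.6 106.1] 113748
(365, 187) tol 6 [403.  403.3  12.2  59.1   7.4] 568
(365, 187) tol 8 [403.1 403.9  13.4  60.2   7.8] 608
(365, 187) tol 10 [409.7 351.1  67.6 300.2  93.2] 5805
(365, 187) tol 13 [438.2 335.  281.5 315.7 126. ] 30828
(222, 318) tol 6 [587.7 233.1  41.7  46.8  98. ] 603
(222, 318) tol 8 [587.5 233.   41.9  47.6  98.3] 631
(222, 318) tol 10 [587.4 233.   42.   48.   98.4] 650
(222, 318) tol 13 [586.9 232.9  42.6  49.   99. ] 683
```

```bash

python3 -m inch '[[0,-0.001,0.04,0,0,4,1],[0,-0.001,0.08,0,0,4,1],[0,-0.001,0.12,0,0,4,1],[0,-0.001,0.14,0,0,4,1],[0,-0.001,0.151,0,0,4,1],[0,-0.001,0.151,0,0,4,1]]'
python3 -m inch '[[0,0,0,0,0,0,0],[0,0,0,0,0,0,0],[0,0,0,0,0,0,0],[0,0,0,0,0,0,0],[0,0,0,0,0,0,0],[0,0,0,0,0,0,0],[0,0,0,0,0,0,0],[0,0,0,0,0,0,0]]' 40
python3 -m inch '[[0,0,-0.04,0,0,0,0],[0,0,-0.08,0,0,0,0],[0,0,-0.12,0,0,0,0],[0,0,-0.12,0,0,0,0]]'
python3 -c "
from h import *
p,r,s=tool();print(s['grip_width'])
goal(.654,-.087,.13,79.4)"
```

```text
clock: 1.82
tool_pos: [0.3889, 0.2901, 0.01]
orientation: [-0.001, 0.042, 0.999, -0.0]
force: [-0.6, -0.0, 0.0]
grip_width: 0.0857
clock: 2.48
tool_pos: [0.3907, 0.2905, 0.0124]
orientation: [0.001, 0.041, 0.999, 0.001]
force: [-0.8, -0.1, 6.9]
grip_width: 0.0411
clock: 2.82
tool_pos: [0.3931, 0.2915, 0.1395]
orientation: [0.006, 0.041, 0.999, 0.002]
force: [2.0, 0.9, 0.1]
grip_width: 0.0411
0.04105921474233678
pos [0.3931 0.2915 0.1395] closing yaw 85.3 shift [-0.2912 -0.3556  0.0108] turn az 5.9 q6 0.45 tilt z [ 0.011  0.004 -1.   ]
```

```bash

python3 -m inch '[[-0.1455,-0.178,0,0,0,0,0],[-0.1455,-0.178,0,0,0,0,0],[-0.1455,-0.178,0,0,0,0,0],[-0.1455,-0.178,0,0,0,0,0],[-0.1455,-0.178,0,0,0,0,0],[-0.1455,-0.178,0,0,0,0,0]]'
python3 -m inch '[[-0.1455,-0.178,0,0,0,6,0],[-0.1455,-0.178,0,0,0,6,0],[-0.1455,-0.178,0,0,0,6,0],[-0.1455,-0.178,0,0,0,6,0],[-0.1455,-0.178,0,0,0,6,0],[-0.1455,-0.178,0,0,0,6,0],[-0.1455,-0.178,0,0,0,6,0],[-0.1455,-0.178,0,0,0,6,0]]'
python3 - <<'E'
from h import *
goal(.654,-.087,.013,79.4)
im,d,p,r=wrist(); cv2.imwrite("pics/w2.png",im); np.savez("pics/w2.npz",p=p,q=r.as_quat(),d=d)
E
```

```text
clock: 3.32
tool_pos: [0.5219, 0.0968, 0.1312]
orientation: [0.001, 0.043, 0.999, -0.0]
force: [0.6, -0.4, -0.5]
grip_width: 0.041
clock: 3.98
tool_pos: [0.6502, -0.0902, 0.1304]
orientation: [0.0, 0.095, 0.996, 0.0]
force: [-0.9, -0.0, -0.1]
grip_width: 0.0409
pos [ 0.6502 -0.0902  0.1304] closing yaw 79.1 shift [-0.0031  0.0038  0.1174] turn az -0.3 q6 -0.15 tilt z [ 0.  0. -1.]
```

View pics/w2.png

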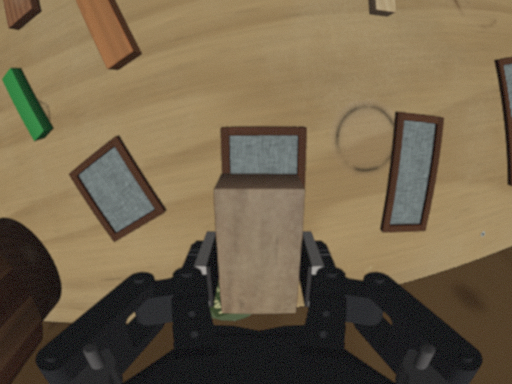

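The brick is held square and lined up with the tray's visible front part, whose centre is near (264,152). Lowering and releasing, and measuring the two trays on either side from this picture.

```bash

python3 -m inch '[[-0.003,0.004,0.04,0,0,0,0],[-0.003,0.004,0.08,0,0,0,0],[-0.003,0.004,0.1,0,0,0,0],[-0.003,0.004,0.11,0,0,0,0],[-0.003,0.004,0.117,0,0,0,0],[-0.003,0.004,0.117,0,0,0,0]]'
python3 -m inch '[[0,0,0,0,0,0,0.75],[0,0,0,0,0,0,0.75],[0,0,0,0,0,0,0.75],[0,0,0,0,0,0,0.75],[0,0,-0.03,0,0,0,1],[0,0,-0.07,0,0,0,1],[0,0,-0.11,0,0,0,1],[0,0,-0.15,0,0,0,1]]'
python3 - <<'E'
from h import *
im=cv2.imread("pics/w2.png"); f=np.load("pics/w2.npz"); p,r=f["p"],R.from_quat(f["q"])
meas(im,(412,172),.003,p,r); meas(im,(118,190),.003,p,r)
im,d,p,r=wrist(); cv2.imwrite("pics/w3.png",im); np.savez("pics/w3.npz",p=p,q=r.as_quat(),d=d)
goal(.452,.05,.15,86)
E
```

```text
clock: 4.53
tool_pos: [0.6536, -0.0845, 0.0157]
orientation: [0.0, 0.093, 0.996, -0.0]
force: [0.2, 0.4, -0.1]
grip_width: 0.0409
clock: 5.2
tool_pos: [0.6531, -0.0854, 0.165]
orientation: [-0.0, 0.094, 0.996, 0.0]
force: [-0.1, -0.1, 0.8]
grip_width: 0.0853
(412, 172) tol 6 [672.8  68.5  35.3 107.7 168.3] 2730
(412, 172) tol 8 [672.9  68.3  35.9 108.4 167.9] 2830
(412, 172) tol 10 [672.9  68.2  36.5 108.6 168. ] 2887
(412, 172) tol 13 [672.9  68.4  37.  109.  168.1] 2956
(118, 190) tol 6 [ 632.4 -240.2   55.7   74.    18.3] 2986
(118, 190) tol 8 [ 632.3 -240.2   56.1   74.    18.7] 3035
(118, 190) tol 10 [ 632.5 -240.2   56.7   74.4   18.7] 3083
(118, 190) tol 13 [ 632.4 -240.3   57.3   74.9   18.8] 3140
pos [ 0.6564 -0.0865  0.175 ] closing yaw 79.3 shift [0.2265 0.096  0.0224] turn az -6.7 q6 -0.14 tilt z [ 0.011 -0.004 -1.   ]
```

View pics/w3.png

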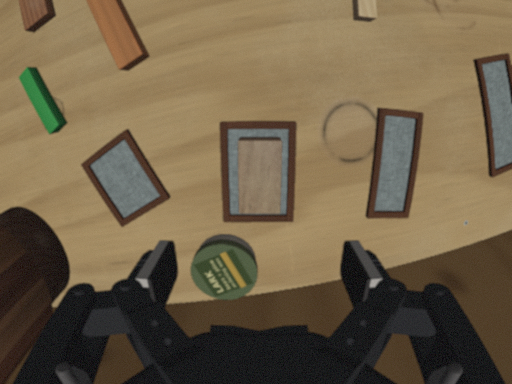

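The large brick is in its tray, framed at (260,178) inside the rim. The thin stick is next.

```bash

python3 -m inch '[[0.226,0.096,0,0,0,-7,1],[0.226,0.096,0,0,0,-7,1],[0.226,0.096,0,0,0,-7,1],[0.226,0.096,0,0,0,-7,1],[0.226,0.096,0,0,0,-7,1],[0.226,0.096,0.02,0,0,-7,1],[0.226,0.096,0.02,0,0,-7,1]]'
python3 - <<'E'
from h import *
im=cv2.imread("pics/w3.png"); f=np.load("pics/w3.npz"); p,r=f["p"],R.from_quat(f["q"])
meas(im,(262,175),.031,p,r)
im,d,p,r=wrist(); cv2.imwrite("pics/w4.png",im); np.savez("pics/w4.npz",p=p,q=r.as_quat(),d=d)
goal(.452,.05,.15,86)
E
```

```text
clock: 5.83
tool_pos: [0.4414, 0.0546, 0.1376]
orientation: [-0.005, 0.031, 0.999, 0.001]
force: [-0.3, -0.3, -0.4]
grip_width: 0.0854
(262, 175) tol 6 [652.3 -84.8  40.6  72.3 170.3] 2932
(262, 175) tol 8 [652.1 -84.6  41.9  71.8 169.2] 3073
(262, 175) tol 10 [652.6 -84.5  42.4  73.2 168.5] 3134
(262, 175) tol 13 [652.6 -84.7  44.1  73.  169.2] 3286
pos [0.4451 0.0529 0.1401] closing yaw 86.4 shift [-0.0071 -0.0025 -0.0099] turn az 0.4 q6 -0.11 tilt z [-0.005  0.001 -1.   ]
```

View pics/w4.png

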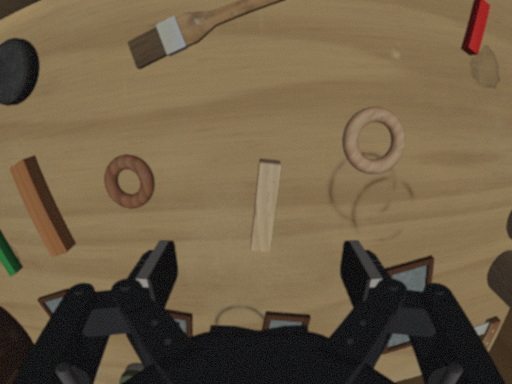

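The stick is at (266,205), with its top face at about (259,166), (280,166), (270,250), (251,250). Both rings are well clear at (129,181) and (374,140).

```bash
python3 - <<'E'
from h import *
im=cv2.imread("pics/w4.png"); f=np.load("pics/w4.npz"); p,r=f["p"],R.from_quat(f["q"])
print(rect(ray_wrist([(259,166),(280,166),(270,250),(251,250)],.02,p,r)))
hsv=cv2.cvtColor(im,cv2.COLOR_BGR2LAB); print(hsv[205,225:300:5].tolist())
meas(im,(266,205),.02,p,r,(3,4,5,6,7))
P=ray_wrist([(259,166),(280,166),(270,250),(251,250)],.02,p,r)[:,:2].mean(0); print(P)
a=rect(ray_wrist([(259,166),(280,166),(270,250),(251,250)],.02,p,r)); goal(*(a[:2]/1000),.0075,a[4]-90)
E
```

```text
[466.8304  58.9095  18.9394  87.8615 171.0647]
[[132, 129, 148], [125, 131, 148], [126, 130, 148], [124, 131, 148], [125, 130, 148], [126, 130, 148], [114, 129, 146], [154, 129, 146], [148, 130, 146], [153, 128, 146], [137, 130, 145], [120, 129, 149], [122, 131, 148], [121, 130, 150], [124, 131, 148]]
(266, 205) tol 3 [466.9  59.   18.4  88.2 170.3] 1434
(266, 205) tol 4 [466.7  59.1  18.7  88.8 170.5] 1644
(266, 205) tol 5 [467.   59.   19.   90.4 170.5] 1710
(266, 205) tol 6 [467.5  58.9  19.4  91.4 170.5] 1759
(266, 205) tol 7 [485.7  41.4  71.3 133.6 133.2] 2776
[0.4668 0.0589]
pos [0.4451 0.0529 0.1401] closing yaw 86.4 shift [-0.022   0.0072  0.1325] turn az 5.3 q6 -0.11 tilt z [-0.005  0.001 -1.   ]
```

```bash

python3 -m inch '[[-0.022,0.007,0.04,0,0,5.5,1],[-0.022,0.007,0.08,0,0,5.5,1],[-0.022,0.007,0.09,0,0,5.5,1],[-0.022,0.007,0.09,0,0,5.5,1],[-0.022,0.007,0.09,0,0,5.5,1]]'
python3 -c "
from h import *
goal(.467,.059,.0075,80.6)"
```

```text
clock: 6.3
tool_pos: [0.4719, 0.0561, 0.0541]
orientation: [-0.0, 0.08, 0.997, 0.0]
force: [-0.1, -0.7, 0.1]
grip_width: 0.0853
pos [0.4719 0.0561 0.0541] closing yaw 80.8 shift [0.0053 0.0021 0.0466] turn az 0.2 q6 0.0 tilt z [-0.001  0.    -1.   ]
```

```bash

python3 -m inch '[[0.005,0.002,0.03,0,0,0,1],[0.005,0.002,0.04,0,0,0,1],[0.005,0.002,0.0465,0,0,0,1],[0.005,0.002,0.0465,0,0,0,1]]'
python3 -m inch '[[0,0,0,0,0,0,0],[0,0,0,0,0,0,0],[0,0,0,0,0,0,0],[0,0,0,0,0,0,0],[0,0,0,0,0,0,0],[0,0,0,0,0,0,0],[0,0,0,0,0,0,0],[0,0,0,0,0,0,0]]' 40
python3 -m inch '[[0,0,0,0,0,0,0],[0,0,-0.03,0,0,0,0],[0,0,-0.07,0,0,0,0],[0,0,-0.11,0,0,0,0],[0,0,-0.12,0,0,0,0],[0,0,-0.12,0,0,0,0],[0,0,-0.12,0,0,0,0]]'
python3 -c "
from h import *
goal(.673,.0675,.13,78)"
```

```text
clock: 6.63
tool_pos: [0.4671, 0.0591, 0.007]
orientation: [-0.0, 0.081, 0.997, 0.0]
force: [-0.3, 0.4, 0.3]
grip_width: 0.0854
clock: 7.3
tool_pos: [0.4676, 0.0592, 0.0074]
orientation: [0.0, 0.081, 0.997, 0.0]
force: [-0.9, 0.6, 7.0]
grip_width: 0.0187
clock: 7.88
tool_pos: [0.4674, 0.0592, 0.1268]
orientation: [0.0, 0.081, 0.997, 0.0]
force: [-0.4, 0.2, -0.8]
grip_width: 0.0187
pos [0.4674 0.0592 0.1268] closing yaw 80.8 shift [-0.2016  0.0412 -0.003 ] turn az 2.8 q6 0.01 tilt z [ 0.001 -0.    -1.   ]
```

```bash

python3 -m inch '[[-0.202,0.041,0,0,0,3,0],[-0.202,0.041,0,0,0,3,0],[-0.202,0.041,0,0,0,3,0],[-0.202,0.041,0,0,0,3,0],[-0.202,0.041,0,0,0,3,0],[-0.202,0.041,0.03,0,0,3,0],[-0.202,0.041,0.06,0,0,3,0],[-0.202,0.041,0.06,0,0,3,0]]'
python3 -m inch '[[0,0,0,0,0,0,0],[0,0,0,0,0,0,0]]'
python3 - <<'E'
from h import *
im,d,p,r=wrist(); cv2.imwrite("pics/w5.png",im); goal(.673,.0675,.011,78)
E
```

```text
clock: 8.55
tool_pos: [0.6684, 0.0677, 0.0567]
orientation: [-0.007, 0.107, 0.994, -0.0]
force: [-2.7, -0.1, -2.8]
grip_width: 0.0187
clock: 8.72
tool_pos: [0.6723, 0.0674, 0.0671]
orientation: [-0.0, 0.107, 0.994, 0.0]
force: [-0.1, -0.4, 0.9]
grip_width: 0.0189
pos [0.6732 0.0672 0.0684] closing yaw 77.8 shift [0.0004 0.0002 0.0574] turn az -0.2 q6 0.12 tilt z [ 0.002 -0.    -1.   ]
```

View pics/w5.png

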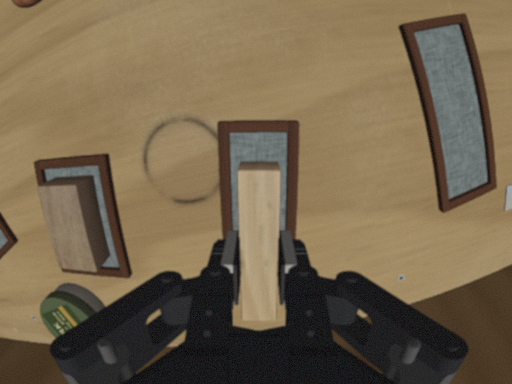

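The stick at (259,165–320) is centred on the narrow tray, whose inner walls run from 230 to 288, and is parallel to it. Lowering it, then moving to the long strip.

```bash

python3 -m inch '[[0,0,0.03,0,0,0,0],[0,0,0.045,0,0,0,0],[0,0,0.0565,0,0,0,0],[0,0,0.0565,0,0,0,0]]'
python3 -m inch '[[0,0,0,0,0,0,0.6],[0,0,0,0,0,0,0.6],[0,0,0,0,0,0,0.6],[0,0,0,0,0,0,0.6],[0,0,-0.03,0,0,0,1],[0,0,-0.07,0,0,0,1],[0,0,-0.11,0,0,0,1],[0,0,-0.14,0,0,0,1]]'
python3 -c "
from h import *
goal(.454,-.206,.14,106.2)"
```

```text
clock: 9.1
tool_pos: [0.6731, 0.0672, 0.0104]
orientation: [0.0, 0.107, 0.994, 0.0]
force: [-0.3, -0.3, -0.8]
grip_width: 0.0188
clock: 9.77
tool_pos: [0.6738, 0.0672, 0.1544]
orientation: [0.002, 0.107, 0.994, 0.0]
force: [0.4, 0.5, -0.3]
grip_width: 0.0852
pos [0.6738 0.0672 0.1544] closing yaw 77.8 shift [ 0.1569 -0.3136  0.0138] turn az -28.4 q6 0.12 tilt z [ 0.003 -0.    -1.   ]
```

```bash

python3 -m inch '[[0.078,-0.157,0,0,0,0,1],[0.078,-0.157,0,0,0,0,1],[0.078,-0.157,0,0,0,0,1],[0.078,-0.157,0,0,0,0,1],[0.078,-0.157,0,0,0,0,1]]'
python3 -m inch '[[0.078,-0.157,0,0,0,-28,1],[0.078,-0.157,0,0,0,-28,1],[0.078,-0.157,0,0,0,-28,1],[0.078,-0.157,0,0,0,-28,1],[0.078,-0.157,0.01,0,0,-28,1],[0.078,-0.157,0.01,0,0,-28,1],[0.078,-0.157,0.01,0,0,-28,1],[0.078,-0.157,0.01,0,0,-28,1]]'
python3 - <<'E'
from h import *
im,d,p,r=wrist(); cv2.imwrite("pics/w6.png",im); np.savez("pics/w6.npz",p=p,q=r.as_quat(),d=d)
goal(.454,-.206,.01,106.2)
E
```

```text
clock: 10.18
tool_pos: [0.5608, -0.0731, 0.1506]
orientation: [-0.0, 0.108, 0.994, -0.001]
force: [-0.1, -1.1, 0.0]
grip_width: 0.0852
clock: 10.85
tool_pos: [0.4544, -0.2064, 0.1408]
orientation: [0.0, -0.137, 0.991, -0.0]
force: [-0.3, 0.4, -0.3]
grip_width: 0.0856
pos [ 0.4547 -0.2061  0.1408] closing yaw 105.8 shift [0.0007 0.0003 0.1308] turn az -0.4 q6 -0.96 tilt z [ 0.001 -0.    -1.   ]
```

View pics/w6.png

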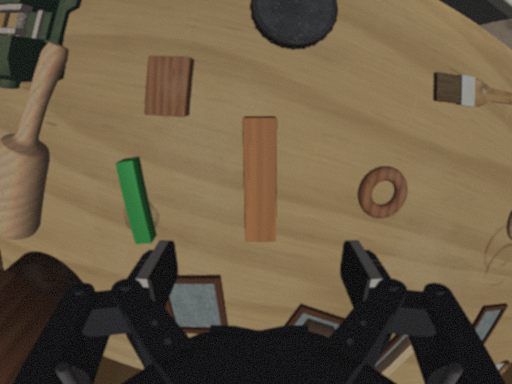

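The strip is at (260,180), upright in the view and between the fingers. The small brick is at (169,85). Measuring both.

```bash
python3 - <<'E'
from h import *
im=cv2.imread("pics/w6.png"); f=np.load("pics/w6.npz"); p,r=f["p"],R.from_quat(f["q"])
meas(im,(260,180),.024,p,r); meas(im,(169,85),.02,p,r,(10,13,18))
E
```

```text
(260, 180) tol 6 [ 453.6 -205.    30.3  118.9   16.1] 4008
(260, 180) tol 8 [ 453.7 -205.3   31.1  119.    16.1] 4180
(260, 180) tol 10 [ 453.9 -207.1   43.1  123.4   20.2] 4522
(260, 180) tol 13 [452.4 -55.1 461.6 953.   89.4] 117399
(169, 85) tol 10 [ 388.5 -310.5   44.2   57.2    9. ] 2615
(169, 85) tol 13 [ 385.1 -247.5  253.3  659.5  110.9] 26540
(169, 85) tol 18 [443.6 -40.  527.4 982.5  87.4] 132856
```

```bash

python3 -m inch '[[0,0.001,0.04,0,0,0,1],[0,0.001,0.08,0,0,0,1],[0,0.001,0.12,0,0,0,1],[0,0.001,0.1315,0,0,0,1],[0,0.001,0.1315,0,0,0,1]]'
python3 -m inch '[[0,0,0,0,0,0,0],[0,0,0,0,0,0,0],[0,0,0,0,0,0,0],[0,0,0,0,0,0,0],[0,0,0,0,0,0,0],[0,0,0,0,0,0,0],[0,0,0,0,0,0,0],[0,0,0,0,0,0,0]]' 40
python3 -m inch '[[0,0,-0.03,0,0,0,0],[0,0,-0.07,0,0,0,0],[0,0,-0.11,0,0,0,0],[0,0,-0.12,0,0,0,0],[0,0,-0.12,0,0,0,0],[0,0,-0.12,0,0,0,0]]'
python3 -c "
from h import *
goal(.631,.240,.13,97.7)"
```

```text
clock: 11.32
tool_pos: [0.4521, -0.203, 0.0059]
orientation: [-0.002, -0.138, 0.99, 0.002]
force: [-0.6, 0.4, 0.3]
grip_width: 0.0853
clock: 11.98
tool_pos: [0.4549, -0.2065, 0.0106]
orientation: [0.001, -0.137, 0.991, -0.001]
force: [-0.4, 1.1, 7.2]
grip_width: 0.029
clock: 12.48
tool_pos: [0.4542, -0.2059, 0.1292]
orientation: [0.001, -0.137, 0.991, -0.001]
force: [0.2, 0.0, -1.5]
grip_width: 0.0288
pos [ 0.4542 -0.2059  0.1292] closing yaw 105.8 shift [-0.2912  0.3812 -0.001 ] turn az 8.1 q6 -0.96 tilt z [ 0.001 -0.001 -1.   ]
```

```bash

python3 -m inch '[[-0.1455,0.1905,0,0,0,0,0],[-0.1455,0.1905,0,0,0,0,0],[-0.1455,0.1905,0,0,0,0,0],[-0.1455,0.1905,0,0,0,0,0],[-0.1455,0.1905,0,0,0,0,0],[-0.1455,0.1905,0,0,0,0,0]]'
python3 -m inch '[[-0.1455,0.1905,0,0,0,8,0],[-0.1455,0.1905,0,0,0,8,0],[-0.1455,0.1905,0,0,0,8,0],[-0.1455,0.1905,0,0,0,8,0],[-0.1455,0.1905,0,0,0,8,0],[-0.1455,0.1905,0,0,0,8,0],[-0.1455,0.1905,0,0,0,8,0]]'
python3 -m inch '[[0,0,0.03,0,0,0,0],[0,0,0.06,0,0,0,0],[0,0,0.06,0,0,0,0],[0,0,0.06,0,0,0,0]]'
python3 - <<'E'
from h import *
im,d,p,r=wrist(); cv2.imwrite("pics/w7.png",im); goal(.631,.240,.013,97.7)
E
```

```text
clock: 12.98
tool_pos: [0.5415, 0.0205, 0.1265]
orientation: [-0.001, -0.138, 0.99, 0.001]
force: [0.2, -0.4, 0.1]
grip_width: 0.0286
clock: 13.57
tool_pos: [0.6296, 0.2455, 0.1244]
orientation: [-0.002, -0.07, 0.998, 0.001]
force: [0.6, 0.2, -0.5]
grip_width: 0.0291
clock: 13.9
tool_pos: [0.6277, 0.2395, 0.0654]
orientation: [-0.003, -0.068, 0.998, -0.0]
force: [0.1, -0.3, 0.2]
grip_width: 0.0292
pos [0.6294 0.2397 0.0681] closing yaw 97.7 shift [-0.0018  0.0001  0.0551] turn az 0.0 q6 0.04 tilt z [-0.002 -0.    -1.   ]
```

View pics/w7.png

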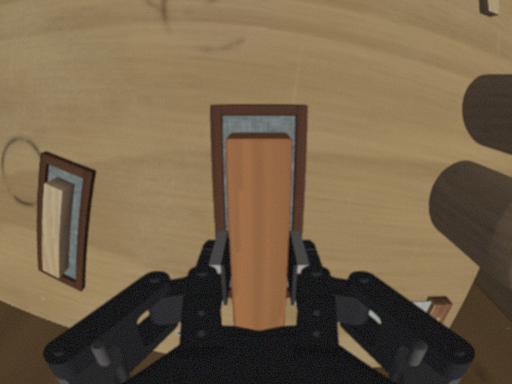

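The strip at (260,135–330) is centred in the long tray, whose inner walls run from 222 to 296. The stick sits in the narrow tray at (58,228). Lowering and releasing, then on to the small brick.

```bash

python3 -m inch '[[-0.001,0,0.03,0,0,0,0],[-0.001,0,0.045,0,0,0,0],[-0.001,0,0.055,0,0,0,0],[-0.001,0,0.055,0,0,0,0],[-0.001,0,0.055,0,0,0,0]]'
python3 -m inch '[[0,0,0,0,0,0,0.65],[0,0,0,0,0,0,0.65],[0,0,0,0,0,0,0.65],[0,0,0,0,0,0,0.65],[0,0,-0.03,0,0,0,0.8],[0,0,-0.07,0,0,0,0.8],[0,0,-0.11,0,0,0,0.8],[0,0,-0.14,0,0,0,0.8]]'
python3 -m inch '[[0,0,0,0,0,0,1],[0,0,0,0,0,0,1]]'
python3 -c "
from h import *
goal(.3885,-.310,.14,99)"
```

```text
clock: 14.37
tool_pos: [0.6322, 0.2402, 0.0153]
orientation: [0.001, -0.068, 0.998, 0.0]
force: [-0.4, 0.2, 1.4]
grip_width: 0.029
clock: 15.03
tool_pos: [0.6319, 0.2404, 0.1577]
orientation: [0.001, -0.068, 0.998, 0.0]
force: [0.3, 0.5, 0.5]
grip_width: 0.0683
clock: 15.2
tool_pos: [0.6329, 0.2406, 0.1568]
orientation: [0.002, -0.068, 0.998, 0.0]
force: [0.3, 0.1, -0.5]
grip_width: 0.0857
pos [0.6329 0.2406 0.1568] closing yaw 97.8 shift [ 0.3166 -0.5125  0.0151] turn az -1.2 q6 0.04 tilt z [ 0.005  0.001 -1.   ]
```

```bash

python3 -m inch '[[0.158,-0.256,0,0,0,0,1],[0.158,-0.256,0,0,0,0,1],[0.158,-0.256,0,0,0,0,1],[0.158,-0.256,0,0,0,0,1],[0.158,-0.256,0,0,0,0,1],[0.158,-0.256,0,0,0,0,1],[0.158,-0.256,0,0,0,0,1],[0.158,-0.256,0,0,0,0,1]]'
python3 -m inch '[[0.158,-0.256,0,0,0,-1,1],[0.158,-0.256,0,0,0,-1,1],[0.158,-0.256,0,0,0,-1,1],[0.158,-0.256,0,0,0,-1,1],[0.158,-0.256,0,0,0,-1,1],[0.158,-0.256,0,0,0,-1,1],[0.158,-0.256,0,0,0,-1,1],[0.158,-0.256,0,0,0,-1,1]]'
python3 -m inch '[[0,0,0.02,0,0,0,1],[0,0,0.02,0,0,0,1],[0,0,0.02,0,0,0,1],[0,0,0.02,0,0,0,1]]'
python3 - <<'E'
from h import *
im,d,p,r=wrist(); cv2.imwrite("pics/w8.png",im); np.savez("pics/w8.npz",p=p,q=r.as_quat(),d=d)
goal(.3885,-.310,.0075,99)
E
```

```text
clock: 15.87
tool_pos: [0.5067, -0.0386, 0.1521]
orientation: [-0.001, -0.066, 0.998, -0.0]
force: [0.5, 0.8, -0.6]
grip_width: 0.0852
clock: 16.53
tool_pos: [0.3848, -0.3137, 0.1522]
orientation: [-0.001, -0.074, 0.997, 0.0]
force: [-0.2, 0.5, 0.0]
grip_width: 0.0852
clock: 16.87
tool_pos: [0.3875, -0.3088, 0.1335]
orientation: [-0.0, -0.077, 0.997, 0.001]
force: [0.6, -0.7, -0.3]
grip_width: 0.0851
pos [ 0.3878 -0.309   0.134 ] closing yaw 98.8 shift [-0.0005 -0.0011  0.1265] turn az -0.2 q6 -1.09 tilt z [-0.  0. -1.]
```

View pics/w8.png

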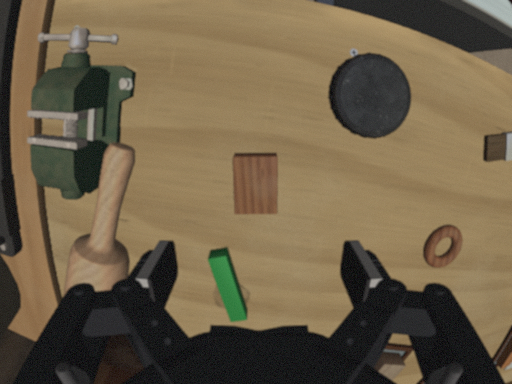

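The small brick is at (256,184), between the fingers. The green stick at (227,285) and the mallet handle at (118,165) are clear.

```bash
python3 - <<'E'
from h import *
im=cv2.imread("pics/w8.png"); f=np.load("pics/w8.npz"); p,r=f["p"],R.from_quat(f["q"])
meas(im,(256,184),.02,p,r,(8,10,12,15,18))
print(rect(ray_wrist([(235,157),(277,157),(276,213),(236,213)],.02,p,r)))
E
python3 -m inch '[[0,-0.001,0.04,0,0,0,1],[0,-0.001,0.08,0,0,0,1],[0,-0.001,0.09,0,0,0,1],[0,-0.001,0.09,0,0,0,1]]'
python3 -c "
from h import *
goal(.3885,-.310,.007,99)"
```

```text
(256, 184) tol 8 [ 389.4 -311.8   40.6   54.     9.8] 2434
(256, 184) tol 10 [ 388.9 -311.5   41.3   55.2    8.9] 2613
(256, 184) tol 12 [ 375.3 -214.8   78.2  455.9   92.4] 8776
(256, 184) tol 15 [ 433.7 -182.4  358.   759.5   84.1] 56902
(256, 184) tol 18 [ 394.1 -179.2  439.5  760.    84.3] 110837
[ 388.6913 -310.7698   37.4414   53.304     8.76  ]
clock: 17.25
tool_pos: [0.3864, -0.3082, 0.0413]
orientation: [-0.001, -0.077, 0.997, 0.002]
force: [0.2, -0.3, -0.2]
grip_width: 0.0851
pos [ 0.3864 -0.3082  0.0413] closing yaw 98.8 shift [-0.0018 -0.0022  0.0343] turn az -0.2 q6 -1.09 tilt z [-0.003  0.005 -1.   ]
```

```bash

python3 -m inch '[[-0.001,-0.001,0.02,0,0,0,1],[-0.001,-0.001,0.0345,0,0,0,1],[-0.001,-0.001,0.0345,0,0,0,1],[-0.001,-0.001,0.0345,0,0,0,1]]'
python3 -m inch '[[0,0,0,0,0,0,0],[0,0,0,0,0,0,0],[0,0,0,0,0,0,0],[0,0,0,0,0,0,0],[0,0,0,0,0,0,0],[0,0,0,0,0,0,0],[0,0,0,0,0,0,0],[0,0,0,0,0,0,0]]' 40
python3 -m inch '[[0,0,-0.03,0,0,0,0],[0,0,-0.07,0,0,0,0],[0,0,-0.11,0,0,0,0],[0,0,-0.14,0,0,0,0],[0,0,-0.14,0,0,0,0],[0,0,-0.14,0,0,0,0]]'
python3 -c "
from h import *
goal(.632,-.240,.147,108.6)"
```

```text
clock: 17.58
tool_pos: [0.3893, -0.312, 0.0111]
orientation: [0.0, -0.077, 0.997, -0.0]
force: [0.1, 0.0, 0.8]
grip_width: 0.0854
clock: 18.25
tool_pos: [0.3892, -0.3121, 0.0104]
orientation: [0.0, -0.076, 0.997, -0.001]
force: [-0.1, 0.9, 5.8]
grip_width: 0.0389
clock: 18.75
tool_pos: [0.3896, -0.3127, 0.1516]
orientation: [0.001, -0.076, 0.997, -0.002]
force: [-0.3, -0.8, -1.2]
grip_width: 0.0389
pos [ 0.3896 -0.3127  0.1516] closing yaw 98.8 shift [-0.2507  0.0349  0.005 ] turn az -9.8 q6 -1.09 tilt z [ 0.003 -0.003 -1.   ]
```

```bash

python3 -m inch '[[-0.25,0.035,0,0,0,-10,0],[-0.25,0.035,0,0,0,-10,0],[-0.25,0.035,0,0,0,-10,0],[-0.25,0.035,0,0,0,-10,0],[-0.25,0.035,0,0,0,-10,0],[-0.25,0.035,0,0,0,-10,0],[-0.25,0.035,0,0,0,-10,0],[-0.25,0.035,0.03,0,0,-10,0]]'
python3 -m inch '[[0,0,0.04,0,0,0,0],[0,0,0.05,0,0,0,0],[0,0,0.05,0,0,0,0],[0,0,0.05,0,0,0,0]]'
python3 - <<'E'
from h import *
im,d,p,r=wrist(); cv2.imwrite("pics/w9.png",im); goal(.632,-.240,.0135,108.6)
E
```

```text
clock: 19.42
tool_pos: [0.6342, -0.2386, 0.1214]
orientation: [0.002, -0.164, 0.986, -0.001]
force: [0.3, -0.2, 0.7]
grip_width: 0.0386
clock: 19.75
tool_pos: [0.6297, -0.2386, 0.069]
orientation: [-0.001, -0.163, 0.987, 0.001]
force: [0.6, 1.0, 0.5]
grip_width: 0.0386
pos [ 0.6307 -0.2393  0.0709] closing yaw 108.7 shift [-0.0009 -0.001   0.0574] turn az 0.1 q6 -0.88 tilt z [ 0.001 -0.001 -1.   ]
```

View pics/w9.png

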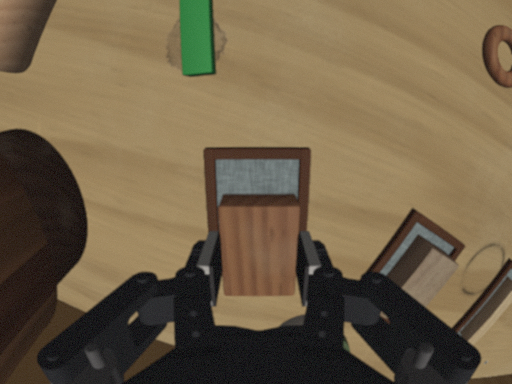

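The small brick at (259,245) is centred and square with the square tray, inner walls 217–300. The barrel on the left is clear. Lowering, releasing with a modest opening, rising and checking.

```bash

python3 -m inch '[[-0.001,0,0.03,0,0,0,0],[-0.001,0,0.045,0,0,0,0],[-0.001,0,0.057,0,0,0,0],[-0.001,0,0.057,0,0,0,0],[-0.001,0,0.057,0,0,0,0]]'
python3 -m inch '[[0,0,0,0,0,0,0.7],[0,0,0,0,0,0,0.7],[0,0,0,0,0,0,0.7],[0,0,0,0,0,0,0.7],[0,0,-0.03,0,0,0,0.7],[0,0,-0.07,0,0,0,0.7],[0,0,-0.11,0,0,0,0.7],[0,0,-0.15,0,0,0,0.7]]'
python3 -m inch '[[0.06,0.08,0,0,0,0,0.7],[0.12,0.12,0,0,0,0,0.7],[0.15,0.12,0,0,0,0,0.7],[0.19,0.12,0,0,0,0,0.7],[0.19,0.12,0,0,0,0,0.7],[0.19,0.12,0,0,0,0,0.7],[0.19,0.12,0,0,0,0,0.7]]'
python3 - <<'E'
from h import *
im,d=robot.capture("top"); cv2.imwrite("pics/top1.png",im)
cv2.imwrite("pics/top1c.png",cv2.resize(im[90:270,90:460],(800,389),interpolation=cv2.INTER_CUBIC))
ims,_=robot.capture("scene"); cv2.imwrite("pics/scene1.png",cv2.resize(ims[80:330,130:463],(800,600),interpolation=cv2.INTER_CUBIC))
E
```

```text
clock: 20.22
tool_pos: [0.6322, -0.2392, 0.014]
orientation: [0.001, -0.163, 0.987, -0.001]
force: [0.3, 0.8, -0.1]
grip_width: 0.0385
clock: 20.88
tool_pos: [0.631, -0.2383, 0.1641]
orientation: [-0.0, -0.163, 0.987, 0.0]
force: [0.6, -0.9, 0.8]
grip_width: 0.0598
clock: 21.47
tool_pos: [0.41, -0.1856, 0.1626]
orientation: [-0.0, -0.162, 0.987, -0.0]
force: [0.6, -0.8, 0.1]
grip_width: 0.0598
```

View pics/top1c.png

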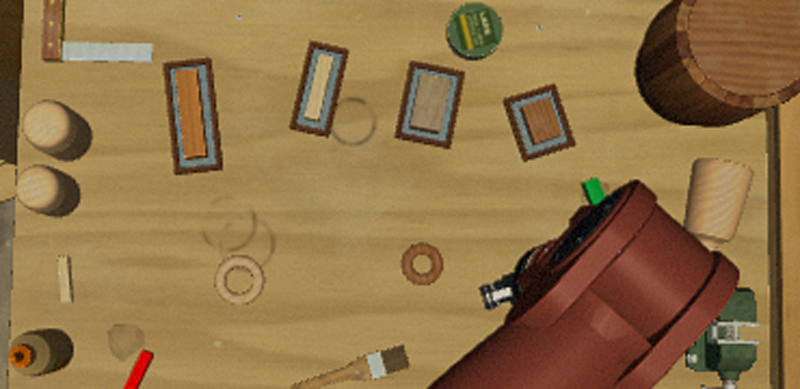

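View pics/scene1.png

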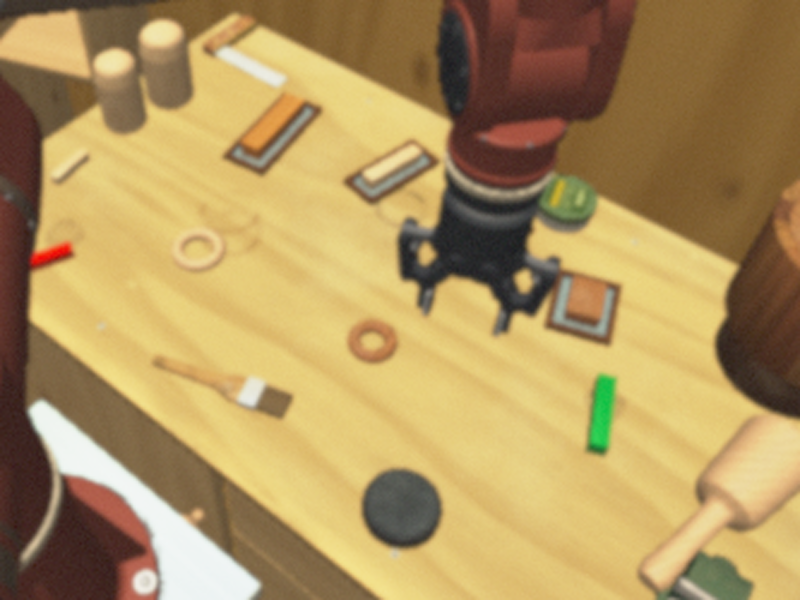

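All four pieces lie in their trays with grey floor visible around them: strip (190,113), stick (320,88), large brick (431,100) and small brick (541,121). The rings are at (239,278) and (422,263) in the crop, which matches their original pixels to about 1 px.

```bash
python3 -c "
from h import *
im=cv2.imread('pics/top1.png')
def f(c): return (int(c[0]/2.162+90),int(c[1]/2.161+90))
for n,c,z in (('strip',(190,113),.027),('stick',(320,88),.023),('large',(431,100),.031),('small',(541,121),.023)):
    for t in (8,11): print(n,rect(ray_top(seg(im,f(c),t),z)).round(1))
print(robot.read_state()['clock'],robot.hand_in())"
```

```text
strip [631.5 239.2  26.1 115.2   7.8]
strip [632.1 239.3  26.8 116.4   7.8]
stick [672.8  66.7  17.3  85.3 168.3]
stick [672.4  67.   18.7  87.6 167.8]
large [652.9 -86.2  38.7  71.3 169.4]
large [653.1 -85.3  41.5  72.4 169.2]
small [ 631.6 -239.1   36.9   52.8   18.4]
small [ 631.2 -239.4   37.8   53.5   19.6]
the job is handed in; nothing more can be done
21.5667 None
```

All four pieces are in their trays, lengthwise and the same way up, and the job was handed in at about 21.6 s. I picked up each piece across its width and set it down in its own tray.

In the last top-camera check, every piece was within about 2 mm and about 1° of its tray's measured centre and direction, with 10 mm to spare on each side. Grey floor showed around each piece from above. In the last scene view the arm hid the large brick, but a wrist picture taken after I released it had shown it in its tray. No camera measured directly that the pieces lie flat, but each was let go within about 2 mm of the tray floor.

Both rings stayed where they were, to about 1 pixel. Wrist force readings at the end of each move never exceeded about 7 N. No check failed or disagreed.

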